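Crack a salt-stuck cap loose and take it off

TASK

The wide screw cap on the square bottle in the bench rack is stuck with dried salt. Crack it loose with a short hard twist, spin it off its thread without dragging the bottle out of its well, leaning hard on it or crushing the cap, and set the cap flat, top side up, on the bare floor of the steel tray. Leave everything else where it stands.

Things in the scene. Friction and masses are not known exactly. Their poses are not given: they have to be found in the camera images.
- bottle_rack: white plastic bottle rack 96 x 194 mm (x, y), 80 mm tall, screwed to the bench: a base and, on steel posts, a 10 mm top plate with two square 72 mm openings side by side along its y, centred 48 mm either side of the rack's centre; the bottles stand on rubber pads whose top is 11 mm above the bench; origin: centre of the underside
- bottle: wide-mouth bottle standing loose in one of the wells (either): body 70 mm square and 80 mm tall, shoulder to 91 mm, round threaded neck 36 mm wide, rim at 115 mm; 0.5 to 0.75 kg full; the square well keeps it from turning but nothing holds it down; origin: centre of its underside, z up
- cap: the bottle's dark ribbed screw cap, the wide one: 58 mm across, 27 mm tall, open below, 60 g; origin: centre of its lower edge, z up through its top. Screwed home, its origin is 92.5 mm above the bottle's underside, 1.5 mm over the shoulder. A grip under about 40 N slips on the stuck cap, one over about 85 N cracks its shell
- tray: shallow steel instrument tray 150 x 200 mm (x, y), fixed, floor 3 mm thick, walls 14 mm tall; origin: centre of the underside; the middle and its -y half are bare
- slim_bottle: bystander: narrow-neck bottle with the same square 70 mm body, standing in the other well, its cap only 29 mm wide, 113 mm tall; origin: centre of the underside
- forceps: bystander: 108 mm steel forceps lying flat in the tray along its short way, about 75 mm from the tray's centre towards the tray's +y end; origin: middle, underside
- marker: bystander: 127 mm marker pen lying on the bench; origin: near its middle, underside
- timer: bystander: flat 55 x 65 x 18 mm bench timer; origin: centre of the underside
- tip_box: bystander: pipette tip box 85 x 122 x 74 mm; origin: centre of the underside
- sample_jar: bystander: capped specimen jar, 62 mm wide, 63 mm tall; origin: centre of the underside
- cap_top (a point): centre of the cap's top face, 27 mm above the cap's origin. The cap opens counter-clockwise seen from above. Salt holds it with about 1 N m through the first 20 to 40 degrees; then it lets go with a jerk, pops up a millimetre or so and turns easily
- mouth (a point): centre of the bottle's rim, 115 mm above its underside. The coarse thread makes the cap climb about 2 to 4 mm per radian and lets it go after a little more than half a turn in all; as long as the thread holds, lifting the cap lifts the bottle
- well_pad: the two rubber pads on which the bottles stand, fixed in the rack; origin: same as the rack's. Leaning on the bottle: pressing it down with more than about 15 N besides its weight, 25 N on the pad in all. A hand that does not follow the climbing cap soon does; so do fingers that swing shut on the cap from wide open: close to just over 58 mm first, then tighten by degrees
There are look-alikes about, which are no part of the job. Leave any orange or purple look-alike of the cap alone.

How it is judged (in metres and radians):
On the way, in this order (a step that is already met when the one before it is completed fails the run):
1. the cap is broken loose: turned 40 degrees or more while still on its thread (angle between the x axis of cap and the x axis of bottle, either way round above 0.7 rad and z of cap in the frame of bottle below 0.1 m), for 0.05 s.
2. the cap is off the neck, above the rim (z of cap in the frame of bottle above 0.117 m), for 0.05 s.
At the end, for the whole second after the job is handed in: The cap stands flat (within 0.1 rad) and top side up on the tray floor, at rest, its centre within 50 mm of the tray's centre along the tray's short way and 75 mm along its long way; the bottle still stands at rest and upright (within 0.06 rad) on the pad of its well (within 2.5 mm) (x of cap in the frame of tray between -0.05 and 0.05 m and y of cap in the frame of tray between -0.075 and 0.075 m and z of cap in the frame of tray between 0 and 0.006 m and z of cap_top in the frame of tray above 0.026 m and angle between cap's own z axis and vertical below 0.1 rad and linear speed of each of cap, bottle below 0.02 m/s and z of bottle in the frame of bottle_rack below 0.0135 m and angle between bottle's own z axis and vertical below 0.06 rad); the robot touches nothing.
It fails at once if the bottle is lifted more than 5 mm off the floor of its well (z of bottle in the frame of bottle_rack above 0.016 m).
It fails at once if the bottle is leaned on, pressed on its pad by more than 25 N with its own weight (contact force between bottle and well_pad above 25 N).
It fails at once if the cap is squeezed with more than about 90 N a finger (180 N for both) (contact force between the fingers and cap above 180 N).
It fails at once if a bystander is pushed more than 15 mm (distance of any of slim_bottle, forceps, marker, timer, tip_box, sample_jar from where it was at the start of the episode above 0.015 m).
It also fails if it takes over 72 s, if anything falls off the work surface, if the arm or the gripper's body presses on something with over 40 N, if the wrist force passes 120 N, or if a joint passes its speed limit or range.

ROBOT

A 6-joint arm with a two-finger parallel gripper is mounted at the origin on the work surface. World frame = base frame: x ahead of the robot, y to its left, z up, the work surface at z = 0. Lengths are in mm, angles in rad, forces in N, time in s.
With the tool pointing down it reaches from about 350 to 775 mm from the base axis. Payload 7.3 kg.
Tool frame: the origin (TCP) lies at the very end of the fingers, on their centre line; the grasp point (between the pads) lies 19 mm behind it (bot.grip_point_offset is the distance from the TCP to the grasp point, in mm); z points along the fingers, y is the line along which they close (so a half turn about z gives the same grasp; the last joint's range is limited). The gripper opens to 92 mm and grips with 3 to 60 N. Pads are 19 mm wide; open, the fingers measure 130 mm over their backs; the gripper's body (75 mm by 190 mm) begins 47 mm behind the grasp point.
Start: joints at [1.039, 0.342, 1.524, -0, 1.275, -0.146], TCP at [197.545, 486.437, 226.741] pointing down, gripper open.
Joint ranges: [-2.53, 2.53], [-0.77, 2.02], [0.04, 2.7], [-1, 4.14], [0.28, 2.66], [-3.11, 3.11]. Speed limits (rad/s): [2.57, 2.57, 3.14, 3.14, 3.14, 3.14].

INTERFACE

Orientations are given as [roll, pitch, yaw] about the fixed x, y, z axes, in that order (R = Rz(yaw) Ry(pitch) Rx(roll)).
In Python, from plant import bot gives the robot as it stands. The module is installed in compiled form; this text tells all that it offers.
- The arm moves only by the shell command python3 -m jog 'ROWS' [OPENING]. ROWS is JSON, a list of rows, each a list of 6 numbers: the shift along the tool's x, y, z in mm, then the turn, a rotation vector about the tool's x, y, z in rad. In form: [[dx, dy, dz, rx, ry, rz], ...]. A call has 1 to 12 rows; each row shifts and turns the commanded pose from where the row before left it, along the tool's axes as they then stand; what a row does not reach is not made up. A row lasts 1/10 s, in which the tool goes at most 50 mm and 8.59 degrees, less where a joint would pass 70% of its speed; a pose out of reach is approached as far as the arm can. A call with a gripper value outside its range is refused whole. OPENING is the opening in per cent of the stroke, from 0 (shut) to 100 (fully open), set as the call begins (- or left out, the last holds). The fingers move at their own pace and stop on an object; the grip force is fixed at half the most. Time passes only in rows, so rows that do not move let the fingers close. It gives the time, the measured TCP pose, the force, the opening and the grip force at its end, in the units of the state.
- bot.get_obs(): the state, without advancing time (a new reading comes with each control period).
- bot.capture(name): name is "scene" or "top"; returns the picture (400x640x3 uint8, red, green, blue); there is no depth.
- bot.camera_model(name): a dict with "fx", "fy", "cx", "cy" (pixels), "position" and "orientation" of the camera in the world. Camera axes: x right, y down, z forward; pixel columns grow to the right and rows downward; lengths in mm; the calibration is good to about 2 mm. A picture is of the moment at which its call begins. camera_model takes no time and is no camera call.
- bot.close_job(): hands the job in; it is judged then, once.
Trained networks look in the newest picture that a camera, given by its name, has taken for a name from the list of things; names that differ only in an ending like _2 or _b are one class to them, and where a whole thing is asked for, a point or a joint stands for the part that bears it (a point fixed in the world has none). Each returns a list of dicts, best first, with "p" (0 to 1); they miss things now and then, are a little off and sometimes report something else, mostly with a low value. They report only what shows in the picture. A call takes as long as a camera call. They do not tell look-alikes from the thing itself.
- bot.outline_of(target, camera): "mask" (400x640 bool, what is visible of it) and "pixel" ([column, row] in pixels, amid what is visible of it).
The state is a dict: "time": time; "joint_positions": joint angles; "dq": joint speeds; "tau": joint torques, N m; "tool_pos": TCP position; "tcp_rot": TCP orientation; "contact_force": force on the tool from outside, world axes, zero at the start; "moment": the same for the moment, N m; "grip_width": finger opening in mm; "finger_force": force on a finger pad.
Only numpy, scipy, OpenCV 4.12 (cv2) and the standard library are available. Lean on these libraries where they do the work, as an engineer would, in place of code of your own. Each camera call takes 0.05 s, during which the arm holds its last target. There are 200 camera calls.

## Working session

There is one attempt and no reset: what is moved stays moved. The work goes in short steps, Python scripts to look and compute and a shell command to move; the robot and the scene stay as the last step left them, time stands still between calls to the robot, and variables do not carry over. Pictures are saved under pics/ and viewed, at most 10 in all, crops included, and the job is handed in when it is done.

```bash
mkdir -p pics; cat > h.py <<'E'
from plant import bot
import numpy as np, cv2
from scipy.spatial.transform import Rotation as R
def ray(cam,px):
    m=bot.camera_model(cam); d=np.array([(px[0]-m['cx'])/m['fx'],(px[1]-m['cy'])/m['fy'],1.])
    o=np.array(m['orientation'],float)
    M=o if o.shape==(3,3) else R.from_euler('xyz',o).as_matrix()
    return np.array(m['position'],float),M@d
def at(cam,px,z):
    p,d=ray(cam,px); return p+d*(z-p[2])/d[2]
def save(cam,name):
    im=bot.capture(cam); cv2.imwrite('pics/'+name,im[:,:,::-1]); return im
E
python3 - <<'E'
from h import *
for c in('top','scene'):
    save(c,c+'0.png'); print(c,bot.camera_model(c))
    for t in('cap','bottle','bottle_rack','tray','slim_bottle','forceps'):
        for r in bot.outline_of(t,c)[:3]:
            ys,xs=np.nonzero(r['mask']); print(c,t,round(r['p'],2),np.round(r['pixel']),len(xs),xs.min(),xs.max(),ys.min(),ys.max())
print(bot.get_obs(),bot.grip_point_offset)
E
```

```text
top {'fx': 511.08197955326483, 'fy': 511.08197955326483, 'cx': 314.93232053272664, 'cy': 199.7152621846486, 'position': array([ 448.38873697,  -29.82413245, 1380.10274568]), 'orientation': array([-3.07112969,  0.01220048, -1.5623115 ])}
top cap 0.81 [345. 165.] 387 331 352 154 175
top cap 0.79 [364. 203.] 429 353 375 198 220
top cap 0.74 [338. 255.] 355 327 347 248 269
top bottle 0.66 [356. 219.] 250 347 376 196 224
top bottle_rack 0.96 [380. 216.] 1379 341 420 190 238
top tray 0.96 [240. 179.] 4479 196 281 145 217
top slim_bottle 0.88 [399. 215.] 773 385 414 201 230
top forceps 0.49 [214. 173.] 85 208 216 164 195
top forceps 0.35 [355. 215.] 367 347 376 194 224
scene {'fx': 364.2920021468125, 'fy': 364.2920021468125, 'cx': 314.13550715823663, 'cy': 200.1383044166052, 'position': array([ 990.09453326, -402.12060823, 1037.51888957]), 'orientation': array([-2.59079817, -0.00747188,  0.90924834])}
scene cap 0.76 [299. 261.] 273 290 307 250 267
scene cap 0.73 [324. 241.] 298 314 332 234 253
scene cap 0.7 [282. 207.] 362 274 295 198 218
scene bottle 0.67 [287. 220.] 384 271 300 210 236
sc
[... 250 characters left out ...]
271 214 250
{'time': 0.7, 'joint_positions': array([ 1.03898864e+00,  3.41961302e-01,  1.52410801e+00, -2.04018196e-05,
        1.27539462e+00, -1.45975235e-01]), 'dq': array([-0.00059937,  0.00103103, -0.00092945, -0.0004204 , -0.0008415 ,
       -0.00045417]), 'tau': array([ 1.43803827e-03, -4.31021047e+01, -2.44450217e+01,  7.21591478e-02,
        4.78895847e-02,  8.01315814e-07]), 'tool_pos': array([197.55478561, 486.42958151, 226.75780787]), 'tcp_rot': array([3.14146814e+00, 3.80350033e-05, 2.75576614e+00]), 'contact_force': array([-0.13933859, -1.09156305,  0.02216685]), 'moment': array([-0.02494706,  0.0100732 ,  0.0261358 ]), 'finger_force': 0.0, 'grip_width': 91.62838036548665} 18.8
```

```bash
python3 - <<'E'
import cv2,numpy as np
a=cv2.imread('pics/top0.png')[120:300,170:450]; b=cv2.imread('pics/scene0.png')[150:340,170:450]
a=cv2.resize(a,None,fx=2.1,fy=1.6,interpolation=2);a=cv2.resize(cv2.imread('pics/top0.png')[130:290,180:440],(780,480)) 
cv2.imwrite('pics/a.png',a)
cv2.imwrite('pics/b.png',cv2.resize(cv2.imread('pics/scene0.png')[140:330,180:440],(780,570)))
E
```

```text
(no output)
```

View pics/a.png

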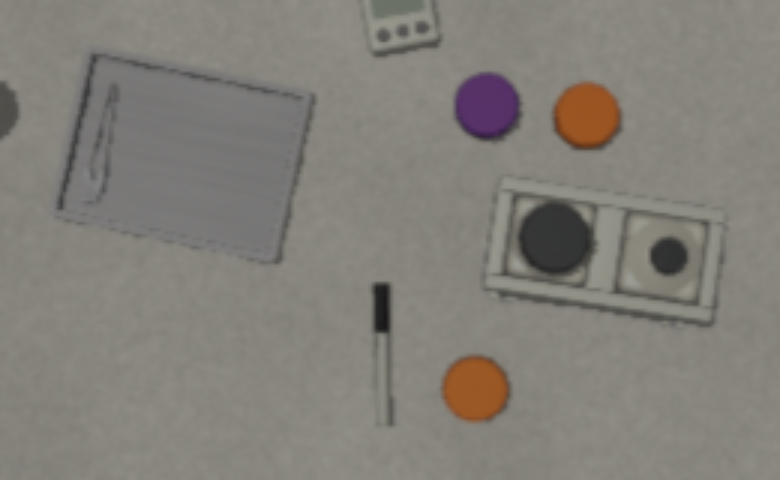

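View pics/b.png

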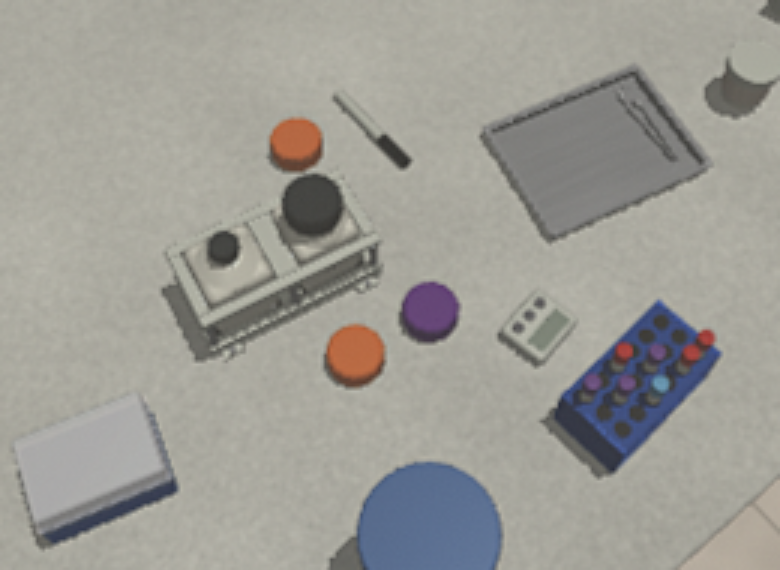

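The dark wide cap is at about (365,209) in top and (284,208) in scene. The slim bottle is to its right in top, i.e. −y. The look-alikes are orange and purple, and the tray is at about (242,182) with the forceps at its left end.

```bash
cat >> h.py <<'E'
def proj(cam,P):
    m=bot.camera_model(cam); M=R.from_euler('xyz',m['orientation']).as_matrix()
    q=(np.atleast_2d(P)-m['position'])@M
    return np.c_[q[:,0]/q[:,2]*m['fx']+m['cx'],q[:,1]/q[:,2]*m['fy']+m['cy']]
def cyl_centroid(cam,x,y,z0,z1,r=29):
    t=np.linspace(0,6.283,60); P=[[x+r*np.cos(a),y+r*np.sin(a),z] for a in t for z in(z0,z1)]
    h=cv2.convexHull((proj(cam,P)*64).astype(np.int32)); m=cv2.moments(h); return np.array([m['m10'],m['m01']])/m['m00']/64
def dark(im,c,r=16):
    g=im.max(2).astype(int); m=(g<95).astype(np.uint8); k=np.zeros_like(m); cv2.circle(k,c,r,1,-1); m*=k
    n,l,s,cc=cv2.connectedComponentsWithStats(m); i=1+s[1:,4].argmax(); return cc[i]+0.0,s[i]
def rect(cam,z,t,near):
    out=[]
    for r in bot.outline_of(t,cam):
        ys,xs=np.nonzero(r['mask']); P=np.array([at(cam,(x,y),z)[:2] for x,y in zip(xs,ys)],np.float32)
        out.append((round(r['p'],2),cv2.minAreaRect(P)))
    return out
E
python3 - <<'E'
from h import *
from scipy.optimize import least_squares
I={c:bot.capture(c) for c in('top','scene')}
D={'top':dark(I['top'],(365,209)),'scene':dark(I['scene'],(284,208))}; print(D)
for cs in(['top'],['scene'],['top','scene']):
    s=least_squares(lambda v:np.concatenate([cyl_centroid(c,v[0],v[1],103.5,130.5)-D[c][0] for c in cs]),[430,-140],diff_step=1e-3); print(cs,s.x,s.fun)
for z in(3,14): print('tray',z,rect('top',z,'tray',0))
print('rack',rect('top',80,'bottle_rack',0)[0])
sd,_=dark(I['top'],(403,215),10); print('slim cap',at('top',sd,113+11))
E
```

```text
{'top': (array([364.82539683, 209.25793651]), array([352, 196,  27,  26, 504], dtype=int32)), 'scene': (array([283.63716814, 208.23303835]), array([274, 198,  21,  21, 339], dtype=int32))}
['top'] [ 514.52118937 -136.84148312] [-0.00026107  0.00016768]
['scene'] [ 515.74654531 -136.95532115] [ 6.25335599e-05 -6.41938023e-05]
['top', 'scene'] [ 514.96068002 -136.86016697] [ 0.00815546 -0.17697226 -0.13073715 -0.19831814]Traceback (most recent call last):
  File "<stdin>", line 7, in <module>
  File "h.py", line 26, in rect
    ys,xs=np.nonzero(r['mask']); P=np.array([at(cam,(x,y),z)[:2] for x,y in zip(xs,ys)],np.float32)
                                             ~~^^^^^^^^^^^^^
  File "h.py", line 10, in at
    p,d=ray(cam,px); return p+d*(z-p[2])/d[2]
        ~~~^^^^^^^^
  File "h.py", line 5, in ray
    m=bot.camera_model(cam); d=np.array([(px[0]-m['cx'])/m['fx'],(px[1]-m['cy'])/m['fy'],1.])
ValueError: time passes only in moves, steps and waits
```

```bash
sed -i 's/bot.camera_model(cam)/CM(cam)/; 3a import functools\nCM=functools.lru_cache(None)(bot.camera_model)' h.py
python3 - <<'E'
from h import *
I=bot.capture('top')
for z in(3,14): print('tray',z,rect('top',z,'tray',0))
print('rack',rect('top',80,'bottle_rack',0)[0])
sd,_=dark(I,(403,215),10); print('slim cap',at('top',sd,113+11))
c=[(180+x/3,130+y/3) for x,y in((93,52),(313,96),(278,262),(57,213))]
P=np.array([at('top',p,14)[:2] for p in c]);print(P,P.mean(0))
E
```

```text
tray 3 [(0.84, ((596.8912353515625, 194.62545776367188), (213.51341247558594, 164.08078002929688), 78.70954132080078))]
tray 14 [(0.84, ((595.705078125, 192.83258056640625), (211.80789184570312, 162.77015686035156), 78.70953369140625))]
rack (0.87, ((504.1603698730469, -180.33969116210938), (197.99749755859375, 106.46096801757812), 81.28218841552734))
slim cap [ 501.01839552 -229.04721038  124.        ]
[[684.62514076 270.13303847]
 [645.96442923  71.01950408]
 [496.5463098  100.36870182]
 [538.83517661 299.13191502]] [591.4927641  185.16328985]
```

```bash
python3 -m jog '[[-26.4,-22.9,0,0,0,0],[-26.4,-22.9,0,0,0,0],[-26.4,-22.9,0,0,0,0],[-26.4,-22.9,0,0,0,0],[-26.4,-22.9,0,0,0,0],[-26.4,-22.9,0,0,0,0],[-26.4,-22.9,0,0,0,0],[-26.4,-22.9,0,0,0,0],[-26.4,-22.9,0,0,0,0],[-26.4,-22.9,0,0,0,0]]' 
python3 -m jog '[[-26.4,-22.9,0,0,0,0],[-26.4,-22.9,0,0,0,0],[-26.4,-22.9,0,0,0,0],[-26.4,-22.9,0,0,0,0],[-26.4,-22.9,0,0,0,0],[-26.4,-22.9,0,0,0,0],[-26.4,-22.9,0,0,0,0],[-26.4,-22.9,0,0,0,0],[-26.4,-22.9,0,0,0,0],[-26.4,-22.9,0,0,0,0]]'
python3 -m jog '[[0,0,0,0,0,0.14],[0,0,0,0,0,0.14],[0,0,0,0,0,0.14]]'
python3 -c "
from h import *
print(bot.get_obs()['joint_positions'])"
```

```text
time: 2.05
tool_pos: [356.5, 173.6, 227.0]
tcp_rot: [3.141, 0.001, 2.756]
contact_force: [1.1, 0.7, -0.2]
grip_width: 92.2
finger_force: 0.0
time: 3.05
tool_pos: [514.9, -138.0, 226.7]
tcp_rot: [3.141, 0.0, 2.756]
contact_force: [0.3, 1.3, 0.4]
grip_width: 91.9
finger_force: 0.0
time: 3.35
tool_pos: [514.4, -137.0, 226.5]
tcp_rot: [-3.142, -0.0, 2.329]
contact_force: [0.3, -0.0, -0.1]
grip_width: 91.8
finger_force: 0.0
[-4.04374154e-01  3.55890545e-01  1.50414641e+00  1.09200093e-04
  1.28196693e+00 -1.16293863e+00]
```

```bash
python3 -m jog '[[0,0,0,0,0,0.143],[0,0,0,0,0,0.143],[0,0,0,0,0,0.143],[0,0,0,0,0,0.143],[0,0,0,0,0,0.143],[0,0,0,0,0,0.143],[0,0,0,0,0,0.143],[0,0,0,0,0,0.143],[0,0,0,0,0,0.143]]' 80 >/dev/null
python3 -m jog '[[0,0,0,0,0,0.143],[0,0,0,0,0,0.143],[0,0,0,0,0,0.143],[0,0,0,0,0,0.143],[0,0,0,0,0,0.143],[0,0,0,0,0,0.143],[0,0,0,0,0,0.143],[0,0,0,0,0,0.143],[0,0,0,0,0,0.143]]' >/dev/null
python3 -m jog '[[0,0,0,0,0,0.143],[0,0,0,0,0,0.143],[0,0,0,0,0,0.143],[0,0,0,0,0,0.143],[0,0,0,0,0,0.143],[0,0,0,0,0,0.143],[0,0,0,0,0,0.143],[0,0,0,0,0,0.143],[0,0,0,0,0,0.143],[0,0,20,0,0,0],[0,0,20,0,0,0],[0,0,20,0,0,0]]' 
python3 -m jog '[[0,0,15,0,0,0],[0,0,0,0,0,0]]'
python3 - <<'E'
from h import *
print(bot.get_obs()['joint_positions'],bot.get_obs()['contact_force'])
im=save('scene','s1.png')
cv2.imwrite('pics/s1c.png',cv2.resize(im[130:260,210:370,::-1],(720,585)))
E
```

```text
time: 6.35
tool_pos: [514.4, -136.6, 166.2]
tcp_rot: [-3.141, -0.0, -1.525]
contact_force: [0.0, 0.2, 0.2]
grip_width: 73.3
finger_force: 0.0
time: 6.55
tool_pos: [513.2, -136.1, 149.8]
tcp_rot: [3.138, 0.002, -1.525]
contact_force: [0.1, 0.1, 0.0]
grip_width: 73.7
finger_force: 0.0
[-4.03706572e-01  4.29311882e-01  1.61766546e+00  1.18605108e-04
  1.09901206e+00  2.69229417e+00] [0.10184878 0.05215155 0.00104754]
```

View pics/s1c.png

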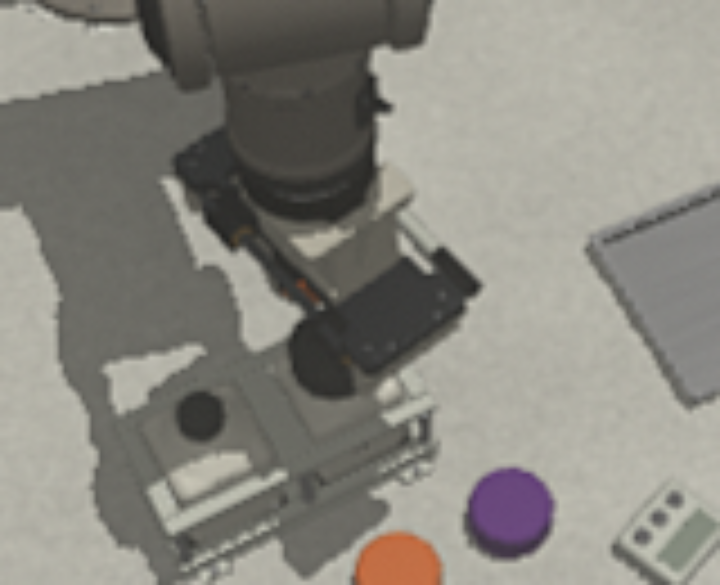

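The fingers straddle the cap (dark, at about (320,355) in the crop), and nothing else is near.

```bash
python3 -m jog '[[0,-0.6,6,0,0,0],[0,0,6,0,0,0],[0,0,6,0,0,0],[0,0,6,0,0,0],[0,0,0,0,0,0]]'
python3 -m jog '[[0,0,6,0,0,0],[0,0,5,0,0,0],[0,0,5,0,0,0],[0,0,0,0,0,0],[0,0,0,0,0,0]]'
python3 -m jog '[[0,0,0,0,0,0],[0,0,0,0,0,0],[0,0,0,0,0,0]]' 70
```

```text
time: 7.1
tool_pos: [514.5, -136.3, 126.8]
tcp_rot: [3.14, 0.001, -1.525]
contact_force: [0.7, 0.8, -0.4]
grip_width: 73.3
finger_force: 0.0
time: 7.6
tool_pos: [515.0, -136.5, 111.6]
tcp_rot: [3.141, 0.0, -1.525]
contact_force: [0.5, 0.1, 0.3]
grip_width: 73.4
finger_force: 0.0
time: 7.9
tool_pos: [515.1, -136.6, 111.9]
tcp_rot: [-3.141, -0.0, -1.525]
contact_force: [-0.2, 0.3, 0.5]
grip_width: 64.6
finger_force: 0.0
```

```bash
python3 -m jog '[[0,0,2.5,0,0,0],[0,0,2,0,0,0],[0,0,2,0,0,0],[0,0,0,0,0,0]]' 67
python3 -m jog '[[0,0,0,0,0,0],[0,0,0,0,0,0],[0,0,0,0,0,0]]' 65
python3 -m jog '[[0,0,0,0,0,0],[0,0,0,0,0,0],[0,0,0,0,0,0]]' 64
```

```text
time: 8.3
tool_pos: [515.0, -136.5, 104.9]
tcp_rot: [3.141, 0.0, -1.525]
contact_force: [-0.2, 0.0, 0.0]
grip_width: 61.7
finger_force: 0.1
time: 8.6
tool_pos: [515.3, -136.6, 105.3]
tcp_rot: [-3.141, -0.0, -1.525]
contact_force: [1.3, -0.8, -1.3]
grip_width: 59.6
finger_force: 0.8
time: 8.9
tool_pos: [515.2, -136.6, 105.3]
tcp_rot: [-3.141, -0.0, -1.525]
contact_force: [1.5, -1.6, -0.6]
grip_width: 58.6
finger_force: 3.9
```

```bash
python3 -m jog '[[0,0,0,0,0,0],[0,0,0,0,0,0]]' 63
python3 -m jog '[[0,0,0,0,0,0],[0,0,0,0,0,0]]' 62
python3 -m jog '[[0,0,0,0,0,0],[0,0,0,0,0,0]]' 60
```

```text
time: 9.1
tool_pos: [515.1, -136.6, 105.3]
tcp_rot: [-3.141, -0.0, -1.525]
contact_force: [1.9, -0.7, -0.4]
grip_width: 58.3
finger_force: 28.6
time: 9.3
tool_pos: [515.1, -136.6, 105.3]
tcp_rot: [-3.141, -0.0, -1.525]
contact_force: [1.0, -0.9, -0.2]
grip_width: 58.0
finger_force: 30.0
time: 9.5
tool_pos: [515.1, -136.6, 105.3]
tcp_rot: [-3.141, -0.0, -1.525]
contact_force: [2.0, -1.1, 0.5]
grip_width: 58.2
finger_force: 30.0
```

```bash
python3 -m jog '[[0,0,0,0,0,-0.08],[0,0,0,0,0,-0.08]]' 
python3 -c "
from plant import bot
o=bot.get_obs();print(o['moment'],o['contact_force'],o['finger_force'])"
python3 -m jog '[[0,0,0,0,0,-0.08],[0,0,0,0,0,-0.08]]' 
python3 -c "
from plant import bot
o=bot.get_obs();print(o['moment'],o['contact_force'],o['finger_force'])"
```

```text
time: 9.7
tool_pos: [516.3, -136.6, 105.4]
tcp_rot: [-3.138, -0.0, -1.365]
contact_force: [7.4, -3.7, -2.8]
grip_width: 58.2
finger_force: 30.0
[-0.62873094 -0.99372771 -1.33810811] [ 7.42928662 -3.70580123 -2.75112924] 30.012683579698205
time: 9.9
tool_pos: [516.6, -136.9, 105.4]
tcp_rot: [-3.138, -0.001, -1.205]
contact_force: [8.7, -0.9, -3.6]
grip_width: 57.6
finger_force: 30.1
[-0.17099157 -1.1863976  -1.03110074] [ 8.71257643 -0.92716669 -3.56941201] 30.050910227000713
```

```bash
python3 -m jog '[[0,0,0,0,0,-0.08],[0,0,0,0,0,-0.08]]' 
python3 -c "
from plant import bot
o=bot.get_obs();print(o['moment'],o['contact_force'],o['finger_force'])"
python3 -m jog '[[0,0,0,0,0,-0.08],[0,0,0,0,0,-0.08]]' 
python3 -c "
from plant import bot
o=bot.get_obs();print(o['moment'],o['contact_force'],o['finger_force'])"
```

```text
time: 10.1
tool_pos: [516.6, -137.3, 106.2]
tcp_rot: [-3.139, -0.003, -1.043]
contact_force: [5.5, 5.4, 10.8]
grip_width: 57.6
finger_force: 30.0
[ 0.82770932 -0.56008666 -0.00926553] [ 5.45753752  5.37413257 10.76928761] 30.00147469939492
time: 10.3
tool_pos: [516.7, -136.6, 106.9]
tcp_rot: [-3.138, -0.003, -0.882]
contact_force: [4.1, 1.3, 9.2]
grip_width: 57.5
finger_force: 30.0
[ 0.10830938 -0.44653677 -0.152981  ] [4.06484778 1.25358903 9.16109056] 30.0019936838126
```

```bash
python3 -m jog '[[0,0,-1,0,0,0],[0,0,-0.8,0,0,0],[0,0,0,0,0,0]]' 
python3 -m jog '[[0,0,-0.3,0,0,-0.1],[0,0,-0.3,0,0,-0.1],[0,0,0,0,0,0]]'
```

```text
time: 10.6
tool_pos: [515.7, -136.9, 107.3]
tcp_rot: [-3.141, -0.002, -0.886]
contact_force: [5.0, -1.8, 2.5]
grip_width: 57.7
finger_force: 30.0
time: 10.9
tool_pos: [515.8, -136.7, 107.7]
tcp_rot: [-3.141, -0.001, -0.684]
contact_force: [5.8, -0.6, 0.7]
grip_width: 57.4
finger_force: 30.0
```

```bash
python3 -m jog '[[0,0,-0.25,0,0,-0.1],[0,0,-0.25,0,0,-0.1],[0,0,-0.25,0,0,-0.1],[0,0,0,0,0,0]]' 
python3 -m jog '[[0,0,-0.25,0,0,-0.1],[0,0,-0.25,0,0,-0.1],[0,0,-0.25,0,0,-0.1],[0,0,0,0,0,0]]'
```

```text
time: 11.3
tool_pos: [515.7, -136.6, 108.3]
tcp_rot: [-3.141, -0.001, -0.383]
contact_force: [5.2, -0.6, 0.3]
grip_width: 57.6
finger_force: 30.0
time: 11.7
tool_pos: [515.8, -136.3, 109.1]
tcp_rot: [-3.141, -0.002, -0.084]
contact_force: [6.1, 1.6, 0.7]
grip_width: 58.0
finger_force: 30.0
```

```bash
python3 -m jog '[[-0.5,0,-0.25,0,0,-0.1],[0,0,-0.25,0,0,-0.1],[0,0,-0.25,0,0,-0.1],[0,0,-0.25,0,0,-0.1],[0,0,0,0,0,0]]' 
python3 -m jog '[[0,0,-0.25,0,0,-0.1],[0,0,-0.25,0,0,-0.1],[0,0,-0.25,0,0,-0.1],[0,0,-0.25,0,0,-0.1],[0,0,0,0,0,0]]'
python3 -m jog '[[0,0,-0.25,0,0,-0.1],[0,0,-0.25,0,0,-0.1],[0,0,-0.25,0,0,-0.1],[0,0,-0.25,0,0,-0.1],[0,0,0,0,0,0]]'
```

```text
time: 12.2
tool_pos: [515.8, -136.0, 110.3]
tcp_rot: [3.141, -0.003, 0.316]
contact_force: [7.9, 2.9, 1.8]
grip_width: 57.4
finger_force: 30.0
time: 12.7
tool_pos: [515.7, -135.6, 111.4]
tcp_rot: [3.141, -0.003, 0.716]
contact_force: [5.8, 4.1, 2.5]
grip_width: 57.9
finger_force: 30.0
time: 13.2
tool_pos: [515.4, -135.3, 112.5]
tcp_rot: [3.141, -0.003, 1.117]
contact_force: [6.2, 4.1, 3.7]
grip_width: 57.5
finger_force: 30.0
```

```bash
python3 -m jog '[[0,0,-0.5,0,0,-0.1],[0,0,-0.35,0,0,-0.1],[0,0,-0.35,0,0,-0.1],[0,0,-0.3,0,0,-0.1],[0,0,0,0,0,0]]' 
python3 -m jog '[[0,0,-0.3,0,0,-0.1],[0,0,-0.3,0,0,-0.1],[0,0,-0.3,0,0,-0.1],[0,0,-0.3,0,0,-0.1],[0,0,0,0,0,0]]'
python3 -m jog '[[0,0,-0.3,0,0,-0.1],[0,0,-0.3,0,0,-0.1],[0,0,-0.3,0,0,-0.1],[0,0,0,0,0,0]]'
```

```text
time: 13.7
tool_pos: [514.8, -135.1, 113.8]
tcp_rot: [3.141, -0.002, 1.517]
contact_force: [3.5, 5.5, 4.6]
grip_width: 57.8
finger_force: 30.0
time: 14.2
tool_pos: [514.3, -135.2, 115.0]
tcp_rot: [3.141, -0.002, 1.917]
contact_force: [1.6, 3.7, 4.7]
grip_width: 57.8
finger_force: 30.0
time: 14.6
tool_pos: [514.2, -135.4, 115.8]
tcp_rot: [3.141, -0.002, 2.215]
contact_force: [1.9, 5.0, 5.2]
grip_width: 57.8
finger_force: 30.0
```

```bash
python3 -m jog '[[0,0,-0.7,0,0,0],[0,0,-0.7,0,0,0],[0,0,0,0,0,0]]'
python3 -c "
from plant import bot
o=bot.get_obs();print(o['moment'],o['joint_positions'][5])"
```

```text
time: 14.9
tool_pos: [513.6, -135.4, 116.2]
tcp_rot: [-3.141, -0.003, 2.212]
contact_force: [3.1, 4.1, -0.0]
grip_width: 58.1
finger_force: 30.0
[ 0.6945402  -0.45540984 -0.07474214] -1.044207450599798
```

```bash
python3 -m jog '[[0,0,-0.8,0,0,0],[0,0,0,0,0,0],[0,0,0,0,0,0]]'
```

```text
time: 15.2
tool_pos: [513.4, -135.3, 116.8]
tcp_rot: [-3.141, -0.004, 2.212]
contact_force: [1.9, 3.3, -3.3]
grip_width: 57.6
finger_force: 30.0
```

```bash
python3 -m jog '[[0,0,-0.2,0,0,-0.1],[0,0,-0.2,0,0,-0.1],[0,0,-0.2,0,0,-0.1],[0,0,-0.2,0,0,-0.1],[0,0,0,0,0,0]]'
python3 -m jog '[[0,0,-0.2,0,0,-0.1],[0,0,-0.2,0,0,-0.1],[0,0,-0.2,0,0,-0.1],[0,0,-0.2,0,0,-0.1],[0,0,0,0,0,0]]'
```

```text
time: 15.7
tool_pos: [513.5, -135.9, 118.0]
tcp_rot: [-3.142, -0.003, 2.613]
contact_force: [1.0, 2.2, -0.6]
grip_width: 57.6
finger_force: 30.0
time: 16.2
tool_pos: [513.5, -136.6, 119.0]
tcp_rot: [3.142, -0.002, 3.012]
contact_force: [0.5, 0.6, -0.2]
grip_width: 57.9
finger_force: 30.0
```

```bash
python3 -m jog '[[0,0,-0.7,0,0,0],[0,0,-0.7,0,0,0],[0,0,0,0,0,0]]'
python3 -m jog '[[0,0,0,0,0,0]]'
```

```text
time: 16.5
tool_pos: [514.2, -136.5, 120.8]
tcp_rot: [3.141, -0.001, 3.013]
contact_force: [-0.4, 0.4, 0.0]
grip_width: 57.7
finger_force: 30.0
time: 16.6
tool_pos: [514.3, -136.5, 120.8]
tcp_rot: [3.141, -0.001, 3.014]
contact_force: [-0.9, -0.0, -1.7]
grip_width: 57.5
finger_force: 30.0
```

```bash
python3 -m jog '[[0,0,-1,0,0,0],[0,0,-1,0,0,0],[0,0,-1,0,0,0],[0,0,0,0,0,0]]'
python3 -m jog '[[0,0,-6,0,0,0],[0,0,-10,0,0,0],[0,0,-20,0,0,0],[0,0,-20,0,0,0],[0,0,-20,0,0,0],[0,0,0,0,0,0],[0,0,0,0,0,0]]'
python3 - <<'E'
from h import *
im=save('scene','s2.png')
cv2.imwrite('pics/s2c.png',cv2.resize(im[120:260,210:370,::-1],(640,560)))
E
```

```text
time: 17.0
tool_pos: [514.8, -136.7, 124.2]
tcp_rot: [-3.141, 0.001, 3.015]
contact_force: [1.2, -0.1, -0.4]
grip_width: 57.8
finger_force: 30.0
time: 17.7
tool_pos: [514.6, -136.5, 200.3]
tcp_rot: [-3.141, 0.001, 3.015]
contact_force: [0.0, -0.1, -1.2]
grip_width: 57.5
finger_force: 30.0
```

View pics/s2c.png

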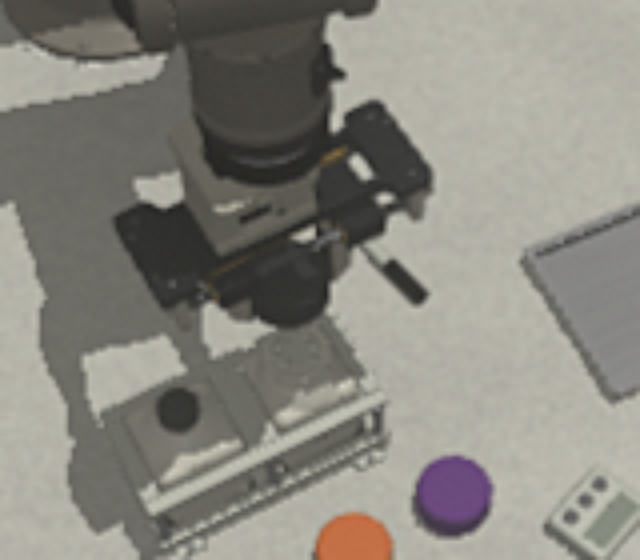

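The cap is held between the fingers at about (290,285), and the open-necked bottle is still in its well.

```bash
python3 -m jog '[[-1.7,15.9,0,0,0,0],[-3.7,31.9,0,0,0,0],[-3.7,31.9,0,0,0,0],[-3.7,31.9,0,0,0,0],[-3.7,31.9,0,0,0,0],[-3.7,31.9,0,0,0,0],[-3.7,31.9,0,0,0,0],[-3.7,31.9,0,0,0,0],[-3.7,31.9,0,0,0,0],[-3.7,31.9,0,0,0,0],[-1.9,15.8,0,0,0,0]]'
python3 -m jog '[[0,0,20,0,0,0],[0,0,30,0,0,0],[0,0,30,0,0,0],[0,0,30,0,0,0],[0,0,30,0,0,0],[0,0,25,0,0,0],[0,0,10,0,0,0],[0,0,0,0,0,0],[0,0,0,0,0,0]]'
python3 - <<'E'
from h import *
im=save('scene','s3.png')
cv2.imwrite('pics/s3c.png',cv2.resize(im[90:250,300:460,::-1],(580,580)))
E
```

```text
time: 18.85
tool_pos: [590.8, 178.4, 198.7]
tcp_rot: [3.141, -0.002, 3.017]
contact_force: [-0.1, -1.6, -1.4]
grip_width: 57.9
finger_force: 30.0
time: 19.75
tool_pos: [592.0, 175.2, 25.8]
tcp_rot: [3.141, 0.001, 3.015]
contact_force: [-0.1, 0.9, -0.8]
grip_width: 57.5
finger_force: 30.0
```

View pics/s3c.png

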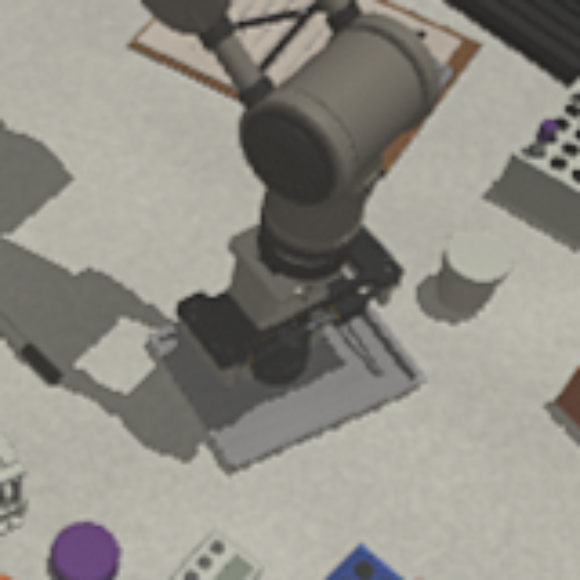

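The cap is over the tray at (280,360), and the forceps are clear at (360,345).

```bash
python3 -m jog '[[0,0,5,0,0,0],[0,0,5,0,0,0],[0,0,4,0,0,0],[0,0,1,0,0,0],[0,0,0,0,0,0],[0,0,0,0,0,0]]'
python3 -m jog '[[0,0,1,0,0,0],[0,0,1,0,0,0],[0,0,0,0,0,0],[0,0,0,0,0,0]]'
python3 -m jog '[[0,0,1,0,0,0],[0,0,1,0,0,0],[0,0,0,0,0,0],[0,0,0,0,0,0]]'
```

```text
time: 20.4
tool_pos: [591.5, 175.1, 10.0]
tcp_rot: [3.141, 0.0, 3.015]
contact_force: [0.4, -0.0, -1.8]
grip_width: 57.8
finger_force: 30.0
time: 20.8
tool_pos: [591.4, 175.1, 7.9]
tcp_rot: [3.141, 0.0, 3.015]
contact_force: [0.6, -0.1, -0.8]
grip_width: 58.1
finger_force: 30.0
time: 21.2
tool_pos: [591.4, 175.1, 5.9]
tcp_rot: [3.142, -0.0, 3.015]
contact_force: [-0.3, 0.3, -0.7]
grip_width: 57.5
finger_force: 30.0
```

```bash
python3 -m jog '[[0,0,1,0,0,0],[0,0,0,0,0,0],[0,0,0,0,0,0]]'
python3 -m jog '[[0,0,0.7,0,0,0],[0,0,0,0,0,0],[0,0,0,0,0,0]]'
```

```text
time: 21.5
tool_pos: [591.4, 175.1, 4.9]
tcp_rot: [3.142, -0.0, 3.015]
contact_force: [-0.2, 0.0, -1.0]
grip_width: 57.7
finger_force: 30.0
time: 21.8
tool_pos: [591.6, 175.1, 4.6]
tcp_rot: [3.141, 0.0, 3.015]
contact_force: [-0.9, -0.7, 3.5]
grip_width: 57.7
finger_force: 30.0
```

Contact at the predicted height. Now release by degrees and rise.

```bash
python3 -m jog '[[0,0,0,0,0,0],[0,0,0,0,0,0],[0,0,0,0,0,0]]' 66
python3 -m jog '[[0,0,0,0,0,0],[0,0,0,0,0,0],[0,0,0,0,0,0],[0,0,0,0,0,0]]' 78
python3 -m jog '[[0,0,-5,0,0,0],[0,0,-10,0,0,0],[0,0,-20,0,0,0],[0,0,-30,0,0,0],[0,0,-40,0,0,0],[0,0,-40,0,0,0],[0,0,-30,0,0,0],[0,0,0,0,0,0]]'
python3 -m jog '[[35,0,0,0,0,0],[35,0,0,0,0,0],[35,0,0,0,0,0],[35,0,0,0,0,0],[30,0,0,0,0,0],[0,0,0,0,0,0],[0,0,0,0,0,0]]'
python3 - <<'E'
from h import *
im=save('scene','s4.png')
cv2.imwrite('pics/s4c.png',cv2.resize(im[130:290,220:430,::-1],(780,594)))
for r in bot.outline_of('cap','scene'): print(r['p'],r['pixel'],at('scene',r['pixel'],20))
E
```

```text
time: 22.1
tool_pos: [591.4, 175.1, 4.0]
tcp_rot: [3.142, -0.0, 3.015]
contact_force: [0.1, -0.9, -0.9]
grip_width: 60.6
finger_force: 0.0
time: 22.5
tool_pos: [591.4, 175.1, 4.2]
tcp_rot: [3.141, 0.0, 3.015]
contact_force: [-0.7, 0.2, 0.1]
grip_width: 71.6
finger_force: 0.0
time: 23.3
tool_pos: [593.9, 175.6, 185.6]
tcp_rot: [3.138, 0.01, 3.015]
contact_force: [0.6, -0.9, 0.0]
grip_width: 71.5
finger_force: 0.0
time: 24.0
tool_pos: [422.8, 196.7, 179.6]
tcp_rot: [3.141, 0.001, 3.016]
contact_force: [0.8, 0.1, -0.0]
grip_width: 71.9
finger_force: 0.0
0.81 [324.4, 244.9] [647.10842046 -85.77921576  20.        ]
0.68 [278.2, 192.4] [405.02424354 -88.09228936  20.        ]
0.68 [296.9, 259.5] [ 634.00948063 -180.3076157    20.        ]
0.58 [374.6, 188.7] [589.79076437 175.70869462  20.        ]
```

View pics/s4c.png

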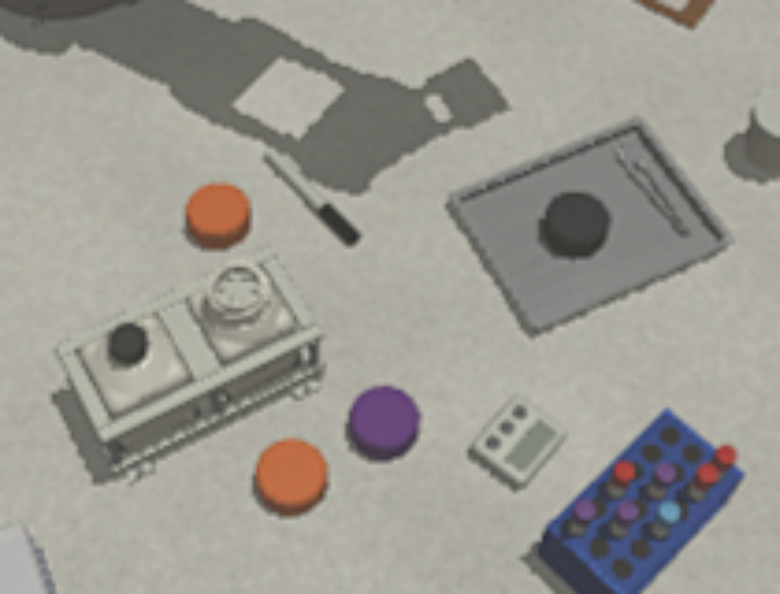

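The cap lies flat in the middle of the tray at (575,222), the bottle is seated and open at (238,290), and the rest is unmoved.

```bash
python3 -c "
from plant import bot
print(bot.close_job())"
```

```text
the job is handed in; nothing more can be done
None
```

The stuck cap was cracked loose, spun off and set flat, top side up, near the middle of the tray. The last picture showed the bottle still seated in its well and everything else in place. I handed the job in at about 24 s, and no verdict came back.

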